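# Knock up a stack of aluminium plates square in the jig

### The job

Tap the untidy stack of four aluminium plates into the corner of the squaring jig, until every plate lies flush against both fences and their edges line up. Only push or tap the plates sideways: keep them stacked flat as they are and do not lift any. Leave the hammer, the dish and the spool where they are.

Things in the scene. Friction and masses are not known exactly. Their poses are not given: they have to be found in the camera images.
- jig: Fixed squaring jig: dark wooden base 170 (x) x 150 (y) x 10 mm with two dark steel fence bars, 12 mm thick, standing 28 mm above the base: one all along the +x edge (inner face at jig x = 73 mm), one all along the +y edge (inner face at jig y = 63 mm), meeting in a square corner. The -x and -y sides are open. Origin: centre of the underside, on the bench; z up.
- jig_corner (a point): The inside corner of the jig, where the inner faces of both fences meet the top of the base (10 mm above the bench). Its axes are the jig's: the base's free surface extends from here to -x and -y.
- plate1: Bare aluminium plate 76 (x) x 56 (y) x 6 mm, about 70 g, the bottom of four equal plates that lie untidily stacked on the jig's base, each up to about 10 degrees askew. Its long (x) side runs roughly along the jig's x. Origin: centre of its underside; z up.
- plate2: Bare aluminium plate 76 (x) x 56 (y) x 6 mm, about 70 g, the second of four equal plates that lie untidily stacked on the jig's base, each up to about 10 degrees askew. Its long (x) side runs roughly along the jig's x. Origin: centre of its underside; z up.
- plate3: Bare aluminium plate 76 (x) x 56 (y) x 6 mm, about 70 g, the third of four equal plates that lie untidily stacked on the jig's base, each up to about 10 degrees askew. Its long (x) side runs roughly along the jig's x. Origin: centre of its underside; z up.
- plate4: Bare aluminium plate 76 (x) x 56 (y) x 6 mm, about 70 g, the top of four equal plates that lie untidily stacked on the jig's base, each up to about 10 degrees askew. Its long (x) side runs roughly along the jig's x. Origin: centre of its underside; z up.
- hammer: Bystander: small hammer, 240 mm long, lying on the bench; origin near the middle of its length, x along the handle towards the head.
- dish: Bystander: small white ceramic bowl, 90 mm across, 35 mm high; origin at the centre of its underside.
- spool: Bystander: dark metal wire spool standing upright, 44 mm across, 50 mm high; origin at the centre of its underside.

How it is judged:
By the outcome, as a careful person would: the job done as asked, in the order asked, and still so for the second after the job is handed in, with the robot touching nothing.
It also fails if it takes over 64 s, if anything falls off the work surface, if the arm or the gripper's body presses on something with over 40 N, if the wrist force passes 120 N, or if a joint passes its speed limit or range.

### The arm

A 6-joint arm with a two-finger parallel gripper is mounted at the origin on the work surface. World frame = base frame: x ahead of the robot, y to its left, z up, the work surface at z = 0. Lengths are in mm, angles in rad, forces in N, time in s.
With the tool pointing down it reaches from about 275 to 825 mm from the base axis. Payload 5.2 kg.
Tool frame: the origin (TCP) lies at the very end of the fingers, on their centre line; the grasp point (between the pads) lies 19 mm behind it; z points along the fingers, y is the line along which they close (so a half turn about z gives the same grasp; the last joint's range is limited). The gripper opens to 93 mm and grips with 3 to 60 N. Pads are 15 mm wide; open, the fingers measure 128 mm over their backs; the gripper's body (75 mm by 188 mm) begins 65 mm behind the grasp point.
Start: joints at [0.933, 0.259, 1.535, -0, 1.348, -0.203], TCP at [231.655, 498.839, 193.353] pointing down, gripper open.
Joint ranges: [-3.14, 3.14], [-0.91, 2.08], [0.19, 2.58], [-1.22, 4.36], [0.22, 2.71], [-3.12, 3.12]. Speed limits (rad/s): [2.57, 2.57, 3.14, 3.14, 3.14, 3.14].

### API

Orientations are given as [roll, pitch, yaw] about the fixed x, y, z axes, in that order (R = Rz(yaw) Ry(pitch) Rx(roll)).
In Python, from bench import robot gives the robot as it stands. The module is installed in compiled form; this text tells all that it offers. Calls block until the motion is done:
- robot.move_ptp(position, orientation): joint-space move of the TCP to a pose.
- robot.move_linear(position, ori=None, speed=150, f_stop=None): straight line of the TCP; ori=None keeps the orientation; speed is the mean speed in mm/s. With f_stop (N) it stops when the force on the tool has changed by that much, and returns True; else False.
- robot.move_j(angles): joint-space move.
- robot.move_gripper(opening): opening from 0.0 (shut) to 1.0 (fully open); the grip force is fixed at half the most; returns when the fingers have stopped.
- robot.sleep(seconds).
- robot.inverse_kinematics(position, orientation): joint angles nearest the present ones, or None.
- robot.get_image(name): name is "scene" or "top" or "wrist"; returns a dict with "img" (384x512x3 uint8, blue, green, red), "fovy" (degrees; the focal length in pixels is half the picture's height over the tangent of half this angle, whatever the lens; pixels are square), "cx", "cy" (the principal point, pixels), "eye" and "orientation" of the camera in the world. Camera axes: x right, y down, z forward; pixel columns grow to the right and rows downward; lengths in mm; the calibration is good to about 2 mm. A picture is of the moment at which its call begins. There is no depth.
A pose or a line that the arm cannot do raises robot.MotionError and nothing moves.
- robot.hand_in(): hands the job in; it is judged then, once.
Readings, each from a call of its own:
- robot.current_t(): time.
- robot.current_qpos(): joint angles.
- robot.current_joint_vel(): joint speeds.
- robot.current_joint_efforts(): joint torques, N m.
- robot.current_tcp_pos(): TCP position.
- robot.current_eef_rot(): TCP orientation.
- robot.current_contact_force(): force on the tool from outside, world axes, zero at the start.
- robot.current_ft_torque(): the same for the moment, N m.
- robot.current_gripper_width(): opening from 0.0 (shut) to 1.0 (fully open).
- robot.current_finger_force(): force on a finger pad.
Only numpy, scipy, OpenCV 4.12 (cv2) and the standard library are available. Lean on these libraries where they do the work, as an engineer would, in place of code of your own. Each camera call takes 0.05 s, during which the arm holds its last target. There are 200 camera calls.

## Working session

There is one attempt and no reset: what is moved stays moved. The work goes in short steps, each a Python script; the robot and the scene stay as the last script left them, time stands still between calls to the robot, and variables do not carry over. Pictures are saved under pics/ and viewed, at most 10 in all, crops included, and the job is handed in when it is done.

```bash
mkdir -p pics; python3 - <<'E'
from bench import robot
import cv2,numpy as np
for n in ["top","scene"]:
    d=robot.get_image(n); cv2.imwrite(f"pics/{n}0.png",d["img"]); print(n,{k:v for k,v in d.items() if k!="img"})
print(robot.current_t(),robot.current_eef_rot())
E
```

```text
top {'fovy': 47.10251806323229, 'cx': 262.0123815529921, 'cy': 192.77010923163303, 'eye': array([ 407.28796065,   20.12749099, 1040.89869794]), 'orientation': array([-2.99736433,  0.0238904 , -1.57281664])}
scene {'fovy': 51.27808296675571, 'cx': 254.85694184807903, 'cy': 195.04632244645396, 'eye': array([1173.67657261,  -68.03812787,  883.37422677]), 'orientation': array([-2.48709056, -0.01041858,  1.45207741])}
0.1 [-3.13996859e+00 -3.58974277e-04  2.70678737e+00]
```

View pics/top0.png

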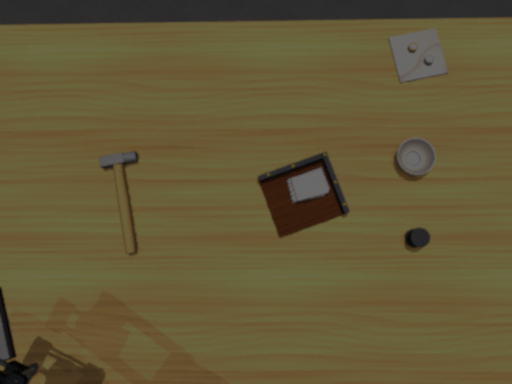

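View pics/scene0.png

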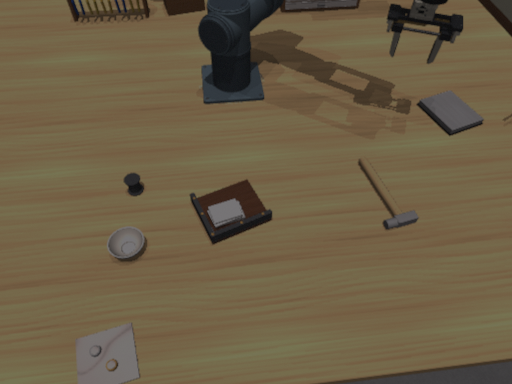

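The top view shows the jig centred near (303,195), with its inside corner near (322,162) and the plates near (309,186). I'll move the wrist camera over it for a closer look.

```bash
cat > h.py <<'E'
from bench import robot
import cv2,numpy as np
from scipy.spatial.transform import Rotation as R
def cam(d):
    f=d["img"].shape[0]/2/np.tan(np.radians(d["fovy"])/2)
    return f,R.from_euler("xyz",d["orientation"]).as_matrix(),np.array(d["eye"])
def px2w(d,uv,z):
    f,M,e=cam(d); r=M@np.array([(uv[0]-d["cx"])/f,(uv[1]-d["cy"])/f,1]); return e+r*(z-e[2])/r[2]
def w2px(d,P):
    f,M,e=cam(d); c=(np.atleast_2d(P)-e)@M; return c[:,:2]/c[:,2:]*f+[d["cx"],d["cy"]]
E
python3 - <<'E'
from h import *
d=robot.get_image("top")
for uv,z in [((325,154),38),((259,181),38),((348,213),38),((281,235),10),((309,186),34)]: print(px2w(d,uv,z))
c=px2w(d,(305,190),20)
t=robot.current_t()
robot.move_ptp([c[0]-60,c[1],330],[np.pi,0,np.pi/2])
d=robot.get_image("wrist"); print(robot.current_t()-t, {k:v for k,v in d.items() if k!="img"}); cv2.imwrite("pics/w0.png",d["img"])
print(robot.current_tcp_pos(), w2px(d,c))
E
```

```text
[ 643.2392552 -102.7465983   38.       ]
[580.55571911  50.70429871  38.        ]
[ 505.44681243 -151.82015511   38.        ]
[4.57404414e+02 3.92624932e-01 1.00000000e+01]
[568.82174302 -64.69755234  34.        ]
2.3083 {'fovy': 69.19279266903472, 'cx': 255.65665097826826, 'cy': 192.406439592743, 'eye': array([500.9723309 ,  15.44913995, 520.88094412]), 'orientation': array([2.88578177e+00, 1.20467415e-05, 1.31627259e-03])}
[501.67026239 -55.49492854 329.83295964] [[289.19966806 160.7540273 ]]
```

View pics/w0.png

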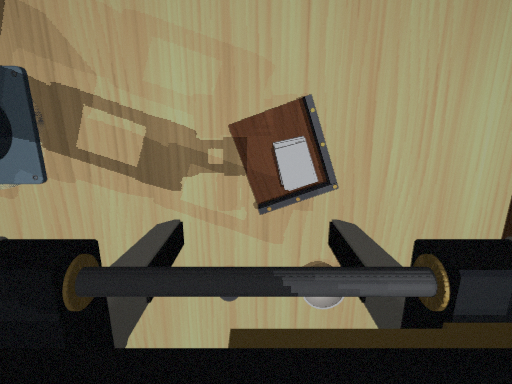

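The wrist view shows the jig with its corner at about (336,187), and the plates around (295,163). The plates are about 10 mm from the fences. I'll go in closer to measure the jig pose.

```bash
python3 - <<'E'
from h import *
robot.move_ptp([550,-95,170],[np.pi,0,np.pi/2])
d=robot.get_image("wrist"); im=d["img"]; np.save("w1.npy",d,allow_pickle=True)
c=w2px(d,[[555,-55,20]])[0]; print(c)
x,y=max(0,min(512-240,int(c[0])-120)),max(0,min(384-190,int(c[1])-95)); print(x,y)
im=np.clip(im[y:y+190,x:x+240].astype(float)*1.5,0,255).astype(np.uint8)
cv2.imwrite("pics/w1.png",cv2.resize(im,(720,570),interpolation=cv2.INTER_CUBIC)); print(robot.current_t())
E
```

```text
[259.60168033 146.03469349]
139 51
3.2333
```

View pics/w1.png

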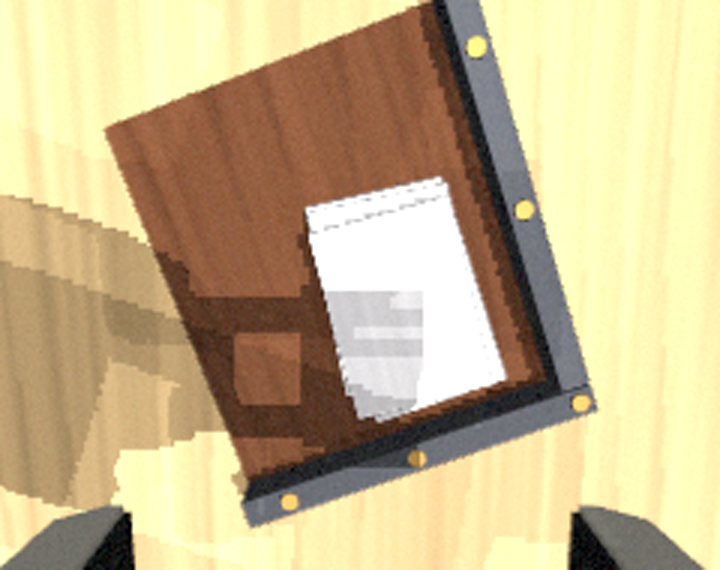

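The close-up shows the free base corner at crop (107,129). The fence outer corner is at (597,410), the fence end at (250,525), and the inner top corner at (558,387). The plates span roughly (305..505, 178..420). Next I fit the jig pose.

```bash
python3 - <<'E'
from h import *
from scipy.optimize import least_squares
d=np.load("w1.npy",allow_pickle=True).item()
J=np.array([[-85,-75,10],[85,75,38],[85,-75,38],[73,-75,38],[73,63,38]],float)
U=np.array([[107,129],[597,410],[250,525],[245,495],[558,387]])/3+[139,51]
def T(p,J): return np.c_[J[:,:2]@R.from_euler("z",p[2]).as_matrix()[:2,:2].T+p[:2],J[:,2]]
s=least_squares(lambda p:(w2px(d,T(p,J))-U).ravel(),[550,-50,-1.183]); print(s.x,s.fun.reshape(-1,2).round(1))
np.save("jig.npy",s.x)
for u in [(443,178),(305,208),(362,420),(507,380)]:   # plate corners in jig frame
    w=px2w(d,np.array(u)/3+[139,51],30); print((R.from_euler("z",s.x[2]).as_matrix()[:2,:2].T@(w[:2]-s.x[:2])).round(1))
dt=robot.get_image("top"); print(w2px(dt,T(s.x,J)).round(0))
E
```

```text
[550.97214531 -47.03877775  -1.22698194] [[-1.5 -1.8]
 [ 1.2 -0.8]
 [ 0.2  0.4]
 [-1.7  1.8]
 [ 1.8  1. ]]
[-19.8  43.9]
[-27.1  -9.5]
[ 59.7 -16.9]
[63.7 44. ]
[[278. 237.]
 [325. 151.]
 [348. 211.]
 [343. 213.]
 [322. 158.]]
```

```bash
cat >> h.py <<'E'
jig=np.load("jig.npy"); JR=R.from_euler("z",jig[2]).as_matrix()
def j2w(x,y,z): return JR@np.array([x,y,z])+[jig[0],jig[1],0]
def tj(): return (JR.T@(np.array(robot.current_tcp_pos())-[jig[0],jig[1],0])).round(1)
YP=[np.pi,0,jig[2]+np.pi/2]; XP=[np.pi,0,jig[2]+np.pi]
def push(a,b,z,f,v=20):   # a,b: (x,y) start/end in jig frame
    hit=robot.move_linear(j2w(*b,z),speed=v,f_stop=f)
    print("hit",hit,tj(),(JR.T@robot.current_contact_force()).round(1),round(robot.current_t(),1))
    robot.move_linear(j2w(*a,z),speed=60)
E
python3 - <<'E'
from h import *
d=np.load("w1.npy",allow_pickle=True).item()
for a,b in [((250,525),(597,410)),((482,0),(597,410))]:
    p,q=[px2w(d,np.array(u)/3+[139,51],38) for u in (a,b)]; print(np.arctan2(*(q-p)[1::-1]))
print("expected",jig[2]+np.pi/2,jig[2])
robot.move_gripper(30/93)
robot.move_ptp(j2w(18,-34,60),YP)
robot.move_linear(j2w(18,-34,16),speed=150)
print(robot.move_linear(j2w(18,-34,8),speed=8,f_stop=3),tj(),robot.current_contact_force())
z=tj()[2]+1.0; robot.move_linear(j2w(18,-34,z),speed=20)
push((18,-34),(18,4),z,15)
d=robot.get_image("wrist");cv2.imwrite("pics/w2.png",d["img"])
E
```

```text
0.3367442366632284
-1.2357795248690921
expected 0.34381439067031816 -1.2269819361245784
False [ 18. -34.   8.] [ 0.01485724 -0.15932057  0.49669392]
hit False [18.   3.9  9. ] [-0.1 -1.4  1.7] 9.4
```

```bash
python3 - <<'E'
from h import *
print(robot.current_tcp_pos(),robot.current_eef_rot(),robot.current_gripper_width(),robot.current_contact_force())
d=robot.get_image("scene"); c=w2px(d,[j2w(0,0,20)])[0].astype(int); print(c)
i=d["img"][c[1]-60:c[1]+60,c[0]-80:c[0]+80]; w=cv2.imread("pics/w2.png")
i=cv2.resize(i,(533,400),interpolation=cv2.INTER_CUBIC)
w=cv2.resize(w,(267,200))
o=np.zeros((400,800,3),np.uint8);o[:,:533]=i;o[:200,533:]=w;cv2.imwrite("pics/c2.png",np.clip(o*1.4,0,255).astype(np.uint8))
E
```

```text
[525.38259272 -75.53486596   9.11008713] [ 3.14132018e+00 -4.48883499e-04  3.43699716e-01] 0.32298139599272235 [-0.09587141 -0.3178888  -0.40052556]
[231 207]
```

View pics/c2.png

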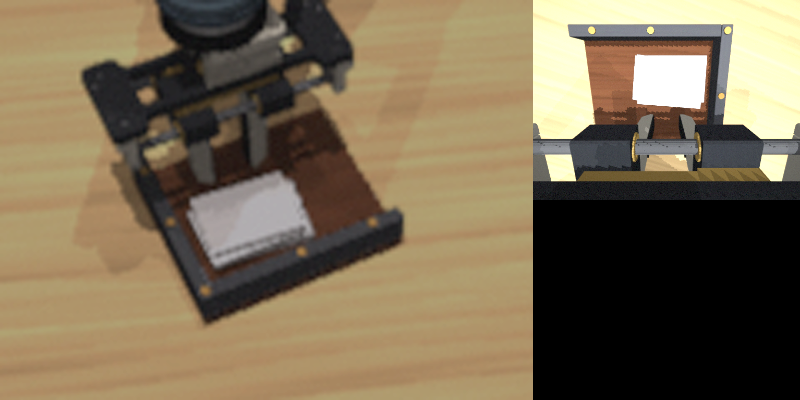

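The scene crop shows the fingers behind the stack and the plates still short of the +y fence. I'll overlay the fitted jig on a close-up to check the fit.

```bash
python3 - <<'E'
from h import *
d=robot.get_image("wrist"); np.save("w3.npy",d,allow_pickle=True); im=d["img"].copy()
im=np.clip(im*1.3,0,255).astype(np.uint8)
im=cv2.resize(im[10:240,60:370],(800,594),interpolation=cv2.INTER_CUBIC);s=800/310
def pl(P,c):
    q=((w2px(d,[j2w(*p) for p in P])-[60,10])*s).astype(int); print(q.tolist()); cv2.polylines(im,[q],False,c,1)
pl([(-85,63,38),(73,63,38),(73,-75,38)],(0,0,255)); pl([(-85,75,38),(85,75,38),(85,-75,38)],(0,255,0))
pl([(-85,63,10),(73,63,10),(73,-75,10)],(255,0,255)); pl([(-85,63,10),(-85,-75,10)],(255,255,0))
cv2.imwrite("pics/c3.png",im)
E
```

```text
[[16, 149], [772, 149], [722, 728]]
[[6, 86], [837, 86], [768, 728]]
[[91, 170], [731, 170], [694, 671]]
[[91, 170], [159, 671]]
```

View pics/c3.png

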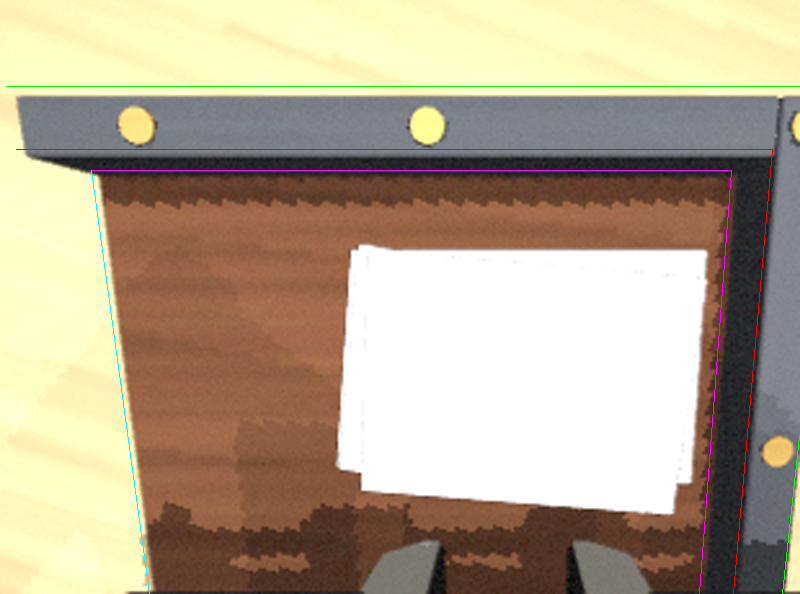

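```bash
python3 - <<'E'
from h import *
d=np.load("w3.npy",allow_pickle=True).item()
print(d["eye"],d["orientation"])
for u in [(360,246),(707,250),(673,514),(361,491),(338,468),(690,484),(707,280),(440,542),(570,542)]:
    w=px2w(d,np.array(u)/(800/310)+[60,10],34); print(u,(JR.T@(w-[*jig[:2],0])).round(1))
print(w2px(d,[j2w(18,-26.5,9),j2w(18,-26.5,34)])*2.58-[155,26])
E
```

```text
[590.74988378 -50.9039235  200.11538605] [ 2.88565856e+00  1.43030020e-04 -1.22699410e+00]
(360, 246) [-15.  44.  34.]
(707, 250) [61.7 43.2 34. ]
(673, 514) [ 57.8 -18.2  34. ]
(361, 491) [-17.6 -12.4  34. ]
(338, 468) [-22.8  -6.6  34. ]
(690, 484) [ 61.5 -10.6  34. ]
(707, 280) [62.2 36.7 34. ]
(440, 542) [  1.1 -25.4  34. ]
(570, 542) [ 33.  -25.4  34. ]
[[508.103056   514.14476523]
 [508.56916092 545.87750106]]
```

```bash
python3 - <<'E'
from h import *
d=robot.get_image("scene"); c=w2px(d,[j2w(0,0,20)])[0].astype(int)
im=np.clip(cv2.resize(d["img"][c[1]-50:c[1]+40,c[0]-60:c[0]+60],(800,600),interpolation=cv2.INTER_CUBIC)*1.4,0,255).astype(np.uint8);s=800/120
for z,col in((9,(0,0,255)),(34,(0,255,0))):
  q=((w2px(d,[j2w(18+a,-34+b,z) for a,b in ((15,7.5),(32,7.5),(15,-7.5),(32,-7.5),(-15,7.5),(-32,7.5),(-15,-7.5),(-32,-7.5))])-c+[60,50])*s).astype(int)
  for p in q: cv2.circle(im,p.tolist(),4,col,-1)
q=((w2px(d,[j2w(*p) for p in ((85,75,38),(85,-75,38),(-85,75,38),(-85,-75,10))])-c+[60,50])*s).astype(int)
for p in q: cv2.circle(im,p.tolist(),4,(255,0,0),-1)
cv2.imwrite("pics/c4.png",im)
print(robot.current_tcp_pos(),robot.current_qpos())
E
```

```text
[525.32905538 -75.35651776   8.98161156] [-3.52825095e-01  4.21841212e-01  1.80705439e+00  4.19483038e-05
  9.12521367e-01  8.73877618e-01]
```

View pics/c4.png

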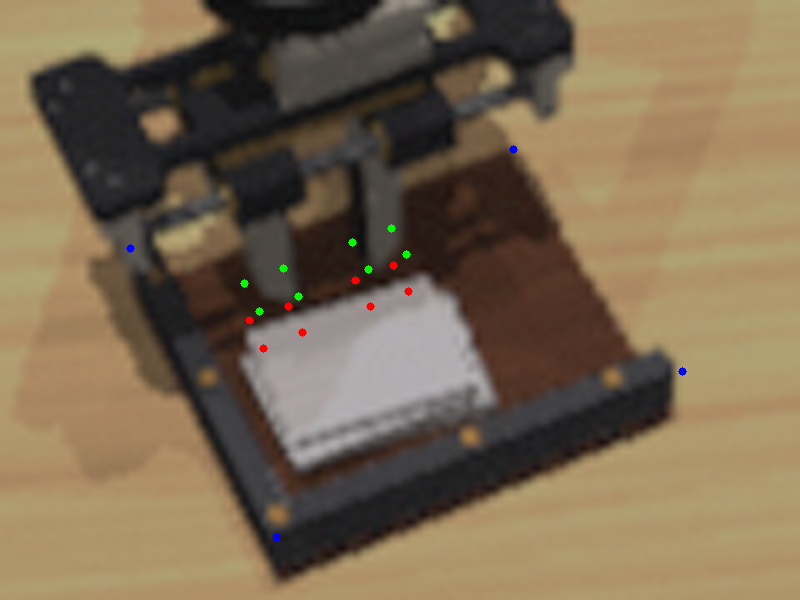

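The scene view puts the fingertips at about (270,300) and (385,255), level with the top of the stack rather than the reported z of 9. The tips must actually end higher than the stated TCP. I'll probe down gently onto the base to find the true offset.

```bash
python3 - <<'E'
from h import *
f0=np.array(robot.current_contact_force())
try:
    print(robot.move_linear(j2w(18,-36,-22),speed=12,f_stop=4),tj(),robot.current_contact_force()-f0,robot.current_gripper_width(),robot.current_t())
except robot.MotionError as e: print("ME",e)
E
```

```text
True [ 18.  -35.5 -15. ] [-0.1755355   1.23666246  4.75824756] 0.32292612918021335 12.2083
```

Contact came at a reported z of −15 on the 10 mm base, so the true tip is 25 mm above the reported TCP. That agrees with the images, so I'll push at z = −13.7.

```bash
python3 - <<'E'
from h import *
z=-13.7
robot.move_linear(j2w(18,-34,z),speed=20)
push((18,-34),(18,5),z,15,25)
robot.move_linear(j2w(18,-34,60),speed=200)
robot.move_gripper(14/93)
robot.move_ptp(j2w(-52,34,60),XP)
robot.move_linear(j2w(-52,34,z),speed=150,f_stop=6)
push((-52,34),(-5,34),z,15,25)
d=robot.get_image("wrist"); np.save("w5.npy",d,allow_pickle=True); im=d["img"]
cv2.imwrite("pics/c5.png",np.clip(cv2.resize(im,(768,576))*1.4,0,255).astype(np.uint8)); print(robot.current_t())
E
```

```text
hit True [ 16.9  -3.8 -14.3] [-0.3 -0.5  0.2] 13.7
hit True [-10.8  32.7 -14.9] [-1.1  0.3  3.9] 18.8
19.6333
```

View pics/c5.png

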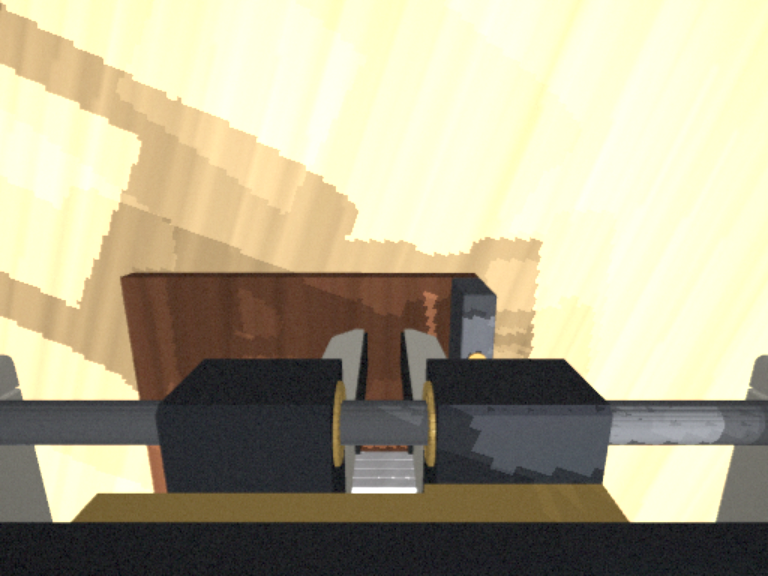

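The view shows both fingers behind the stack's −x edge, with the stack pushed up. Both stops are near the expected −0.5 and −10.5. I'll repeat them as firmer taps at the final centres, then inspect.

```bash
python3 - <<'E'
from h import *
z=-12.8
def ypush(f):
    robot.move_gripper(28/93)
    robot.move_ptp(j2w(34,-26,55),YP); robot.move_linear(j2w(34,-26,z),speed=150,f_stop=6)
    push((34,-14),(34,9),z,f,25)
def xpush(f):
    robot.move_gripper(14/93)
    robot.move_ptp(j2w(-36,34,55),XP); robot.move_linear(j2w(-36,34,z),speed=150,f_stop=6)
    push((-24,34),(-2,34),z,f,25)
robot.move_linear(j2w(-45,34,55),speed=200)
ypush(25); robot.move_linear(j2w(34,-26,55),speed=200)
xpush(25); robot.move_linear(j2w(-36,34,55),speed=200)
ypush(25)
robot.move_linear(j2w(34,-60,60),speed=200)
d=robot.get_image("wrist"); np.save("w6.npy",d,allow_pickle=True); im=d["img"]
c=w2px(d,[j2w(35,35,34)])[0]; print(c); x=int(np.clip(c[0]-90,0,332)); y=int(np.clip(c[1]-70,0,249)); print(x,y)
cv2.imwrite("pics/c6.png",np.clip(cv2.resize(im[y:y+135,x:x+180],(800,600),interpolation=cv2.INTER_CUBIC)*.8,0,255).astype(np.uint8)); print(robot.current_t())
E
```

```text
hit True [ 32.9  -4.1 -14.4] [-0.1  0.4  0.7] 23.5
hit True [-11.1  32.8 -14.1] [-0.4 -0.6 -0.2] 27.8
hit True [ 32.9  -4.1 -14.3] [-0.5  0.7  0.2] 32.0
[258.84061255  83.48517483]
168 13
32.975
```

View pics/c6.png

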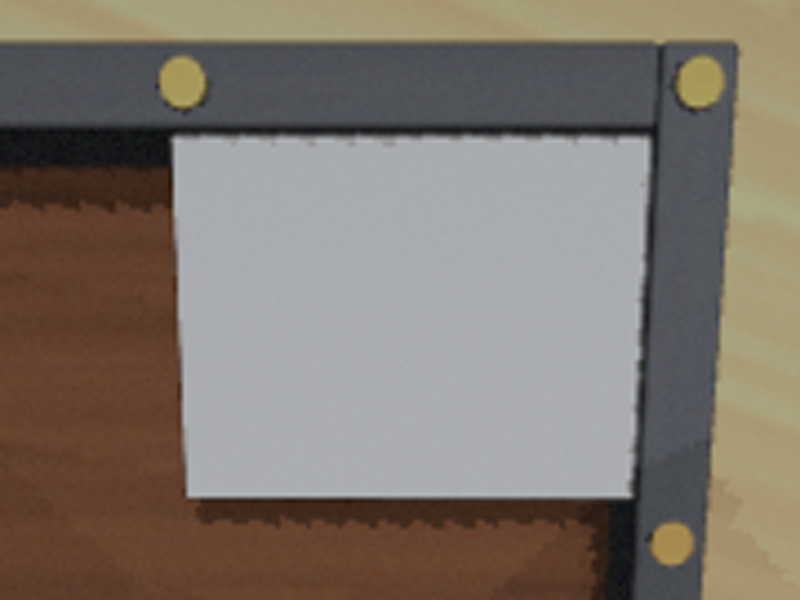

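The view shows the stack flush along both fences, with its corner at (650,135). The free edges are straight and no lower plate shows a step. The repeat pushes stopped at the same positions, so I'll retreat and hand in.

```bash
python3 - <<'E'
from h import *
robot.move_linear(j2w(34,-60,130),speed=150); print(robot.hand_in())
E
```

```text
the job is handed in; nothing more can be done
None
```

The job is handed in: the final camera view shows the four-plate stack flush against both fences with its edges lined up. I didn't touch the hammer, dish or spool.

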